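# Fit the D-shaft handle through the panel into the hidden cam switch and switch it on

## Task

Take the black pointer handle out of the rack and put its shaft down through the bushing in the middle of the switch panel; the switch hub underneath has a D-shaped bore and may stand anywhere between off and on, so turn the handle under light pressure until you feel its flat drop in, without forcing it, and push it fully home onto the bushing. Then turn the handle clockwise up to the on stop and let go of it, leaving the other things where they are.

Things in the scene. Friction and masses are not known exactly. Their poses are not given: they have to be found in the camera images.
- handle: Black pointer handle, 140 g, loose, upright in one of the two rack holes. Origin: centre of the underside of its round skirt (44 mm wide, 10 mm high); z up along the shaft. On the skirt a bar grip 13 mm thick (y), z = 10 to 36 mm, flat parallel sides from x = -17 to +15 mm, then running to a point at x = +25 mm: it points to its +x.
- shaft_tip (a point): End of the handle's steel shaft, at (0, 0, -40) mm of the handle, chamfered. The shaft runs down from the skirt, 22 mm in diameter; its last 14 mm are of D section: one flat, 2.5 mm from the axis, facing the handle's +x (where it points).
- pointer_tip (a point): Top of the pointed end of the handle's grip, at (25, 0, 36) mm of the handle.
- switch_unit: Switch module, fixed: aluminium front panel 140 (x) x 120 mm (y) lying face up on four standoffs, its top at z = 79 mm; in its middle a steel bushing 39 mm wide, below it the cam switch. Origin: underside, on the bushing's axis; z up. The switch is delicate: more than 45 N on it from the handle, by pushing or by turning against a stop, breaks it.
- hub_top (a point): Centre of the top face of the switch hub, on the bushing's axis, z = 56 mm of the unit, out of sight. Its through bore is of D section, 23.6 mm wide, flat 2.8 mm from the axis. The shaft end rests on this face until the flats agree to about 8 degrees, then drops 14 mm, when the skirt lands on the bushing. Friction of 0.03 N m holds the hub against a light rub.
- off_mark (a point): Tick of the off position on the dial plate, 31 mm from the bushing's axis, 30 degrees anticlockwise of the unit's +x. The flat of the hub's bore faces this way at the off stop. At the start the hub stands at an unknown angle, between 3 and 86 degrees clockwise (from above) of off.
- on_mark (a point): Tick of the on position on the dial plate, 31 mm from the bushing's axis along the unit's -y, 120 degrees clockwise (from above) of off. The flat of the hub's bore, and so the handle, faces this way at the on stop, which is solid.
- bushing_top (a point): Centre of the top of the bushing, z = 82 mm of the unit, where the handle's origin comes when home. Round bore 23 mm wide, countersunk mouth 28 mm wide and 2.6 mm deep; bore ends at z = 70 mm.
- rack: Kit rack, fixed: drilled aluminium plate 64 (x) x 136 mm (y), its top at z = 60 mm, on four standoffs over a base plate. Origin: centre of its underside. Two holes, 23.2 mm wide, at y = +34 and -34 mm; one holds the handle, the other the round knob.
- round_knob: Plain round aluminium knob, 33 mm in diameter, 22 mm high, on a 22 mm shaft, in the other hole of the rack; not needed. Origin: centre of the underside of its flange.
- tweezers_loose: Steel tweezers, 12 x 123 x 9 mm, lying beyond the rack, near the laptop; origin at the middle of the underside. To be left alone.
- label_tape: White roll of tape, 52 mm in diameter, 18 mm high, lying flat; origin at the middle of its underside. To be left alone.
- marker_blue: Marker pen, 12 x 126 x 13 mm, lying; origin at the middle of its underside. To be left alone.

How it is judged:
On the way, in this order (a step that is already met when the one before it is completed fails the run):
1. the handle is lifted out of the rack, its shaft clear above the plate (height (world z) of handle above 0.102 m), for 0.1 s.
2. the handle is home: its flatted shaft is through the hub and its skirt lies on the bushing (horizontal distance between handle and bushing_top below 0.003 m and z of handle in the frame of switch_unit below 0.0845 m and angle between handle's own z axis and vertical below 0.06 rad), for 0.2 s.
3. with the handle home, it is turned to the on stop (all of step 2 and angle between the x axis of handle and the y axis of switch_unit, either way round below 0.17 rad and y of pointer_tip in the frame of switch_unit below -0.015 m), for 0.2 s.
At the end, for the whole second after the job is handed in: The handle sits home on the bushing (origin within 3 mm of the bushing's axis and at most 2.5 mm above its top, tilted less than 0.06 rad), points at the on mark to within 0.17 rad (10 degrees), and is at rest; the round knob is still in its hole (moved less than 15 mm) (all of step 3 and linear speed of handle below 0.01 m/s and angular speed of handle below 0.1 rad/s and distance of round_knob from where it was at the start of the episode below 0.015 m); the robot touches nothing.
It fails at once if more than 45 N between handle and switch unit: the switch is forced (contact force between handle and switch_unit above 45 N).
It fails at once if tweezers, tape or marker moved by more than 20 mm (distance of any of tweezers_loose, label_tape, marker_blue from where it was at the start of the episode above 0.02 m).
It fails at once if the round knob is pulled out of the rack (distance of round_knob from where it was at the start of the episode above 0.025 m).
It also fails if it takes over 59 s, if anything falls off the work surface, if the arm or the gripper's body presses on something with over 40 N, if the wrist force passes 120 N, or if a joint passes its speed limit or range.

## Robot

A 6-joint arm with a two-finger parallel gripper is mounted at the origin on a cart in front of the work surface, level with it; the furniture and walls round the work are solid. World frame = base frame: x ahead of the robot, y to its left, z up, the work surface at z = 0. Lengths are in m, angles in rad, forces in N, time in s.
With the tool pointing down it reaches from about 0.3 to 0.775 m from the base axis. Payload 14.6 kg.
Tool frame: the origin (TCP) lies midway between the tips of the shut fingers; the grasp point (between the pads) lies 19 mm behind it (ctrl.pinch_z is the distance from the TCP to the grasp point, in m); z points along the fingers, y is the line along which they close (so a half turn about z gives the same grasp; the last joint's range is limited). The gripper opens to 94 mm and grips with 3 to 60 N. Pads are 16 mm wide; open, the fingers measure 119 mm over their backs; the gripper's body (75 mm by 177 mm) begins 78 mm behind the grasp point.
Start: joints at [1.277, 0.3, 1.521, -0, 1.321, -0.067], TCP at [0.124, 0.536, 0.205] pointing down, gripper open.
Joint ranges: [-3.03, 3.03], [-0.79, 2.21], [0.23, 2.52], [-1.04, 4.18], [0, 3.07], [-2.55, 2.55]. Speed limits (rad/s): [2.22, 2.22, 2.57, 3.14, 3.14, 3.14].

## Interface

Orientations are given as [roll, pitch, yaw] about the fixed x, y, z axes, in that order (R = Rz(yaw) Ry(pitch) Rx(roll)).
In Python, from station import ctrl gives the robot as it stands.
- The arm moves only by the tool jog_arm, never from a script. Its argument "motion" is a list of rows, each a list of 7 numbers: the shift along the tool's x, y, z in m, then the turn, a rotation vector about the tool's x, y, z in rad, then the opening, from -1 (shut) to 1 (fully open). In form: [[tx, ty, tz, rx, ry, rz, gripper], ...]. A call has 1 to 5 rows; each row shifts and turns the commanded pose from where the row before left it, along the tool's axes as they then stand; what a row does not reach is not made up. A row lasts 1/10 s, in which the tool goes at most 50 mm and 8.59 degrees, less where a joint would pass 70% of its speed; a pose out of reach is approached as far as the arm can. A call is refused whole if a number of a shift passes 0.05 or a number of a turn 0.15, either way. A call with a gripper value outside its range is refused whole. The fingers move at their own pace and stop on an object; "squeeze" is the grip in N (left out, the last holds). Time passes only in rows, so rows that do not move let the fingers close. It gives the time, the measured TCP pose, the force, the opening and the grip force at its end, in the units of the state.
- ctrl.get_obs(): the state, without advancing time (a new reading comes with each control period).
- ctrl.camera(name): name is "scene" or "top"; returns the picture (420x560x3 uint8, red, green, blue); there is no depth.
- ctrl.camera_model(name): a dict with "intrinsics" (3x3 intrinsics, pixels), "rvec" (rotation vector, rad) and "tvec" (3), from world to camera coordinates, as OpenCV has them. Camera axes: x right, y down, z forward; pixel columns grow to the right and rows downward; lengths in m; the calibration is good to about 2 mm. A picture is of the moment at which its call begins. camera_model takes no time and is no camera call.
- ctrl.hand_in(): hands the job in; it is judged then, once.
The state is a dict: "time_s": time; "qpos": joint angles; "joint_vel": joint speeds; "tau": joint torques, N m; "ee_pos": TCP position; "eef_rot": TCP orientation; "force": force on the tool from outside, world axes, zero at the start; "moment": the same for the moment, N m; "grip_width": finger opening in m; "grip_force": force on a finger pad.
Only numpy, scipy, OpenCV 4.12 (cv2) and the standard library are available. Lean on these libraries where they do the work, as an engineer would, in place of code of your own. Each camera call takes 0.05 s, during which the arm holds its last target. There are 200 camera calls.

## Working session

There is one attempt and no reset: what is moved stays moved. The work goes in short steps, Python scripts to look and compute and a tool call to move; the robot and the scene stay as the last step left them, time stands still between calls to the robot, and variables do not carry over. Pictures are saved under pics/ and viewed, at most 10 in all, crops included, and the job is handed in when it is done.

Besides the shell and the picture viewer there is one more tool, called after "Call:" as name(argument=value, ...) on one line, values as JSON. jog_arm: Moves the arm, as the interface text tells. Its arguments: {"type":"object","properties":{"motion":{"type":"array"},"squeeze":{"type":"number"}},"required":["motion"]}

```bash
mkdir -p pics; ls; python3 - <<'E'
from station import ctrl
import cv2
for n in("scene","top"):
    im=ctrl.camera(n); cv2.imwrite(f"pics/{n}0.png",im[:,:,::-1]); m=ctrl.camera_model(n); print(n,m)
print(ctrl.get_obs(), ctrl.pinch_z)
E
```

```text
pics
scene {'intrinsics': array([[546.46600057,   0.        , 278.31420869],
       [  0.        , 546.46600057, 212.58607637],
       [  0.        ,   0.        ,   1.        ]]), 'rvec': array([ 0.976201  , -2.45922196,  1.03010586]), 'tvec': array([0.53768573, 0.26699887, 0.7334851 ])}
top {'intrinsics': array([[499.44752171,   0.        , 281.58189914],
       [  0.        , 499.44752171, 212.2694179 ],
       [  0.        ,   0.        ,   1.        ]]), 'rvec': array([ 2.16693493, -2.12839471,  0.08307146]), 'tvec': array([0.17207789, 0.57472535, 0.90103204])}
{'time_s': 0.1, 'qpos': array([ 1.27742066e+00,  3.00393426e-01,  1.52149468e+00, -1.27026729e-05,
        1.32071231e+00, -6.65590906e-02]), 'joint_vel': array([-0.00196629, -0.00224351, -0.00218553,  0.00090793,  0.00251523,
        0.00187142]), 'tau': array([ 9.89035543e-04, -5.32646155e+01, -3.53284585e+01,  7.08652614e-02,
        2.35047791e-02, -2.40534393e-05]), 'ee_pos': array([0.12360001, 0.5356968 , 0.20496549]), 'eef_rot': array([-3.14058631e+00, -5.47488980e-05,  2.91477920e+00]), 'force': array([ 0.46062741,  0.38575728, -0.28802201]), 'moment': array([-0.01934321,  0.02768391,  0.02366293]), 'grip_force': 0.0, 'grip_width': 0.09406056208493502} 0.0188
```

View pics/scene0.png

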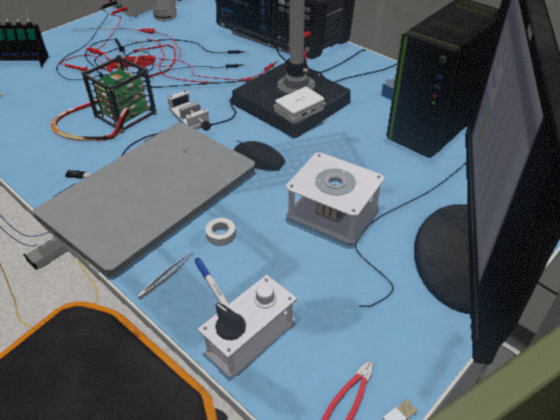

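View pics/top0.png

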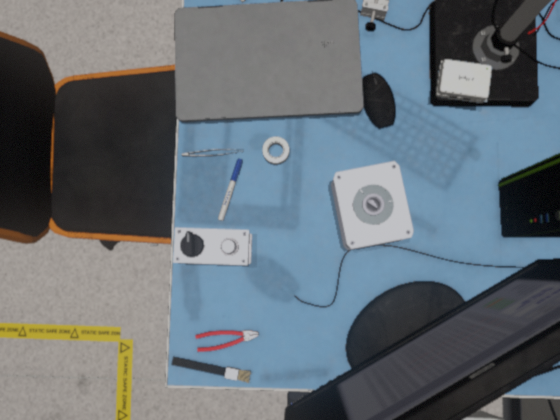

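The scene view shows the rack near (250,325) with the handle at (231,320) and the knob at (265,292). The panel is at (335,183). In the top view the handle is at (191,243), the knob at (229,246) and the bushing at (373,205). Next I'll enlarge crops and measure.

```bash
cat > h.py <<'E'
import numpy as np, cv2
from station import ctrl
def cam(n):
    m=ctrl.camera_model(n); R=cv2.Rodrigues(m["rvec"])[0]; return m["intrinsics"],R,m["tvec"]
def ray(n,px,z):
    K,R,t=cam(n); c=-R.T@t; d=R.T@np.linalg.solve(K,[px[0],px[1],1.]); return c+d*(z-c[2])/d[2]
def proj(n,p):
    K,R,t=cam(n); q=K@(R@np.array(p,float)+t); return q[:2]/q[2]
E
python3 - <<'E'
from h import *
t=cv2.imread("pics/top0.png"); s=cv2.imread("pics/scene0.png")
a=cv2.resize(t[215:275,165:260],None,fx=8,fy=8,interpolation=3)[:480,:760]
b=cv2.resize(t[155:255,322:422],None,fx=5,fy=5,interpolation=3)
c=cv2.resize(s[270:380,190:310],None,fx=5,fy=5,interpolation=3)
cv2.imwrite("pics/a.png",a);cv2.imwrite("pics/b.png",b);cv2.imwrite("pics/c.png",c)
for n in("scene","top"): print(n,"tcp",proj(n,ctrl.get_obs()["ee_pos"]),"base",proj(n,[0,0,0]),"cam",-cam(n)[1].T@cam(n)[2])
g=cv2.cvtColor(t,cv2.COLOR_BGR2HSV)
m=((g[...,1]<60)&(g[...,2]>120)).astype('uint8')
for (x0,y0,x1,y1,z,k) in((165,215,260,275,.06,'rack'),(322,150,422,260,.079,'panel')):
    mm=np.zeros_like(m); mm[y0:y1,x0:x1]=m[y0:y1,x0:x1]
    if k=='rack': mm[:,:174]=0
    cs=max(cv2.findContours(mm,0,2)[0],key=cv2.contourArea)
    r=cv2.minAreaRect(cs); bx=cv2.boxPoints(r); W=np.array([ray("top",p,z)[:2] for p in bx])
    print(k,r,bx.round(1).tolist(),W.round(4).tolist(),"c",W.mean(0),"sides",np.linalg.norm(np.roll(W,-1,0)-W,axis=1),"ang",np.degrees(np.arctan2(*(np.roll(W,-1,0)-W).T[::-1])))
# dark handle
mm=np.zeros_like(m); mm[215:275,165:260]=(g[...,2]<70)[215:275,165:260]
cs=max(cv2.findContours(mm,0,2)[0],key=cv2.contourArea); print("handle",cv2.minEnclosingCircle(cs),cv2.boundingRect(cs))
E
```

```text
scene tcp [387.67058542 697.36696849] base [678.90444177 411.50736695] cam [0.14771335 0.60987056 0.71037553]
top tcp [ 30.10439506 499.94640331] base [376.96571656 530.8431632 ] cam [0.46767261 0.14943096 0.96474425]
rack ((212.4081268310547, 240.70448303222656), (78.88987731933594, 48.166534423828125), 2.38594388961792) [[172.0, 263.1000061035156], [174.0, 215.0], [252.8000030517578, 218.3000030517578], [250.8000030517578, 266.3999938964844]] [[0.4726, 0.3788], [0.5605, 0.379], [0.5569, 0.2338], [0.4695, 0.2351]] c [0.51488315 0.3066589 ] sides [0.08791916 0.1452593  0.08736711 0.14370846] ang [ 1.30914566e-01 -9.14465808e+01  1.79123018e+02  8.87619549e+01]
panel ((371.576904296875, 204.8845977783203), (80.40760803222656, 72.5629653930664), 78.69007110595703) [[328.1000061035156, 172.60000610351562], [399.29998779296875, 158.3000030517578], [415.0, 237.1999969482422], [343.8999938964844, 251.39999389648438]] [[0.6397, 0.0986], [0.6673, -0.0284], [0.5263, -0.0551], [0.499, 0.0696]] c [0.58306404 0.02118129] sides [0.12997876 0.14353081 0.12757392 0.14370619] ang [ -77.7348387  -169.29693612  102.36433023   11.66403978]
handle ((191.5, 244.09091186523438), 11.191981315612793) (182, 233, 21, 23)
```

View pics/a.png

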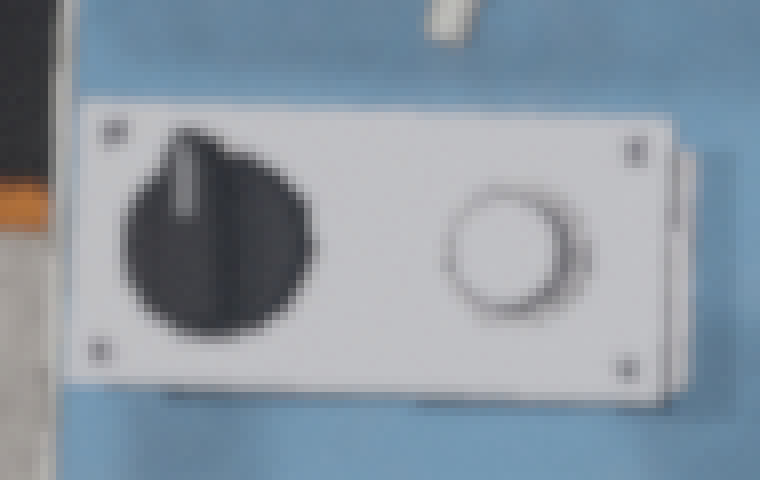

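View pics/b.png

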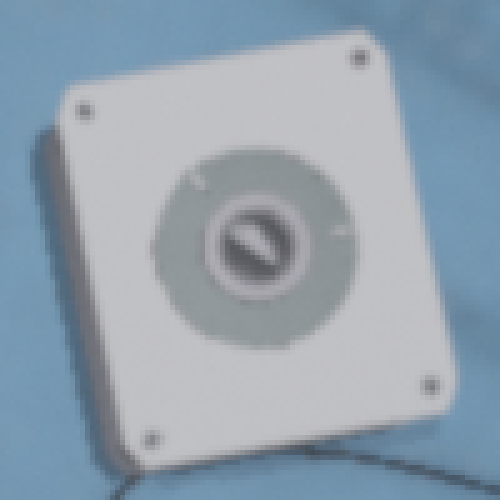

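View pics/c.png

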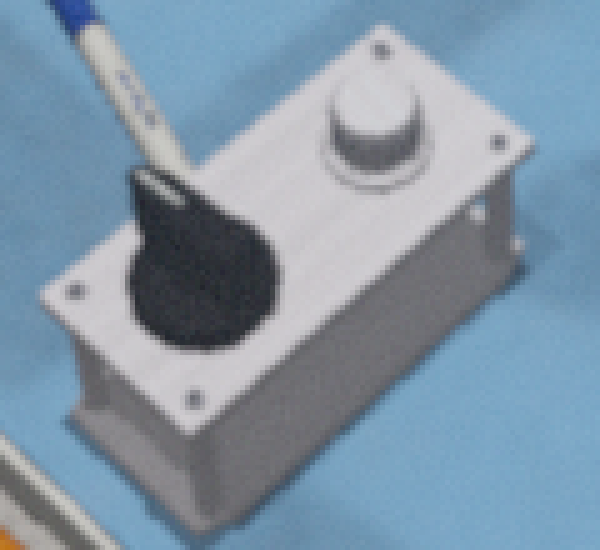

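The crops show:
- **Crop a:** rack screws at (115,132), (636,150), (628,370) and (100,350), with the pointer tip near (183,130).
- **Crop b:** panel screws at (85,110), (360,58), (431,385) and (152,440). The bore is at (258,247), and the ticks are at (200,182) for off and (340,232) for on.
- **Crop c:** pointer tip at (135,170).

Next I'll work out the poses and where the monitor stands.

```bash
python3 - <<'E'
from h import *
A=lambda p:((p[0]+.5)/8-.5+165,(p[1]+.5)/8-.5+215)
B=lambda p:((p[0]+.5)/5-.5+322,(p[1]+.5)/5-.5+155)
C=lambda p:((p[0]+.5)/5-.5+190,(p[1]+.5)/5-.5+270)
W=lambda f,n,p,z:ray(n,f(p),z)[:2]
deg=lambda v:np.degrees(np.arctan2(v[1],v[0])).round(1)
S=np.array([W(A,"top",p,.06) for p in((115,132),(636,150),(628,370),(100,350))])
S2=np.array([W(C,"scene",p,.06) for p in((75,290),(380,50),(498,142),(195,398))])
for s in(S,S2): print(s.round(4).tolist(),s.mean(0))
rc=S.mean(0); d=(S[0]+S[3]-S[1]-S[2]); d/=np.linalg.norm(d); print("long dir",deg(d))
rc2=S2.mean(0); v=S2[0]+S2[3]-S2[1]-S2[2]; print(deg(v))
H=rc+.034*d; print("handle top",H,"scene",rc2+.034*v/np.linalg.norm(v))
print("skirt c", W(A,"top",(217,245),.065), W(C,"scene",(205,275),.065))
for n,f,p,l in(("top",A,(180,129),((187,140),(187,215))),("scene",C,(133,170),((137,172),(183,203)))):
    t=W(f,n,p,.096); a=W(f,n,l[0],.096);b=W(f,n,l[1],.096); print(n,"tip",t,"psi",deg(t-H),np.linalg.norm(t-H),"line",deg(a-b),a,b)
P=np.array([W(B,"top",p,.079) for p in((85,110),(360,58),(431,385),(152,440))]); pc=P.mean(0)
print("panel",pc,"xdir",deg(P[0]+P[1]-P[2]-P[3]),deg(P[0]-P[1]+P[3]-P[2])-90)
print("bore",W(B,"top",(258,247),.082),"ticks",deg(W(B,"top",(200,182),.08)-pc),deg(W(B,"top",(340,232),.08)-pc), proj("top",[*pc,.056]),proj("scene",[*pc,.082]))
# monitor: triangulate scene/top corners
def tri(ps,pt):
    M=[]
    for n in("scene","top"):
        K,R,t=cam(n); M.append(K@np.c_[R,t])
    X=cv2.triangulatePoints(*M,np.array(ps,float),np.array(pt,float))[:,0]; return X[:3]/X[3]
print("foot",[ray("top",p,0).round(3).tolist() for p in((410,330),(346,345),(465,300),(410,282))],ray("scene",(455,270),0))
print("scene edge bottom-left corner ray", [ray("scene",(474,362),z).round(3).tolist() for z in(0,.05,.1,.15,.2)])
print("scene edge top ray", [ray("scene",(525,0),z).round(3).tolist() for z in(.2,.3,.4,.5)])
print("top edge near", [[z]+ray("top",p,z)[:2].round(3).tolist() for p in((287,405),(560,258)) for z in(.1,.3,.5)])
E
```

```text
[[0.5312, 0.3686], [0.5291, 0.249], [0.4793, 0.2494], [0.4815, 0.3699]] [0.5052701  0.30923102]
[[0.5315, 0.3708], [0.5291, 0.251], [0.4796, 0.2519], [0.4813, 0.3712]] [0.50538587 0.31124128]
long dir 89.0
89.0
handle top [0.5058692  0.34322575] scene [0.50597863 0.34523612]
skirt c [0.5055912  0.34300825] [0.50570453 0.34443535]
top tip [0.52954251 0.34552561] psi 5.5 0.023784765672817926 line 2.3 [0.52715303 0.34388078] [0.51071851 0.34320865]
scene tip [0.52827818 0.34742038] psi 10.6 0.0227981955972868 line 5.6 [0.52696465 0.34711694] [0.51002189 0.34545091]
panel [0.5840445  0.01861268] xdir 11.7 11.900000000000006
bore [0.58365183 0.01857675] ticks 41.4 -79.0 [371.05578764 205.61129992] [335.86254731 178.92615397]
foot [[0.357, -0.062, 0.0], [0.326, 0.057, 0.0], [0.415, -0.165, 0.0], [0.446, -0.063, 0.0]] [ 0.34684382 -0.01277898  0.        ]
scene edge bottom-left corner ray [[0.237, 0.12, 0.0], [0.231, 0.155, 0.05], [0.224, 0.189, 0.1], [0.218, 0.224, 0.15], [0.212, 0.258, 0.2]]
scene edge top ray [[0.579, -0.618, 0.2], [0.495, -0.377, 0.3], [0.41, -0.137, 0.4], [0.326, 0.104, 0.5]]
top edge near [[0.1, 0.241, 0.165], [0.3, 0.293, 0.161], [0.5, 0.346, 0.158], [0.1, 0.494, -0.293], [0.3, 0.488, -0.191], [0.5, 0.482, -0.089]]
```

```bash
python3 - <<'E'
from h import *
t=cv2.imread("pics/top0.png")[240:420,270:560]; s=cv2.imread("pics/scene0.png")[0:420,360:560]
t=cv2.resize(t,None,fx=1.6,fy=1.6); s=cv2.resize(s,None,fx=1.4,fy=1.4)
o=np.zeros((600,800,3),'uint8'); o[:t.shape[0],:t.shape[1]]=t; o[:s.shape[0],500:500+s.shape[1]]=s
o=cv2.convertScaleAbs(o,alpha=1.6,beta=30); cv2.imwrite("pics/d.png",o)
for z in(.05,.1,.2,.3,.4,.5): print(z,proj("scene",[.241,.165,z]).round(),proj("top",[.241,.165,z]).round(),proj("top",[.494,-.293,z]).round())
E
```

```text
0.05 [463. 362.] [287. 397.] [545. 259.]
0.1 [472. 342.] [287. 405.] [560. 258.]
0.2 [492. 294.] [285. 423.] [595. 257.]
0.3 [517. 234.] [283. 447.] [640. 255.]
0.4 [550. 158.] [280. 480.] [702. 252.]
0.5 [593.  55.] [276. 529.] [791. 249.]
```

View pics/d.png

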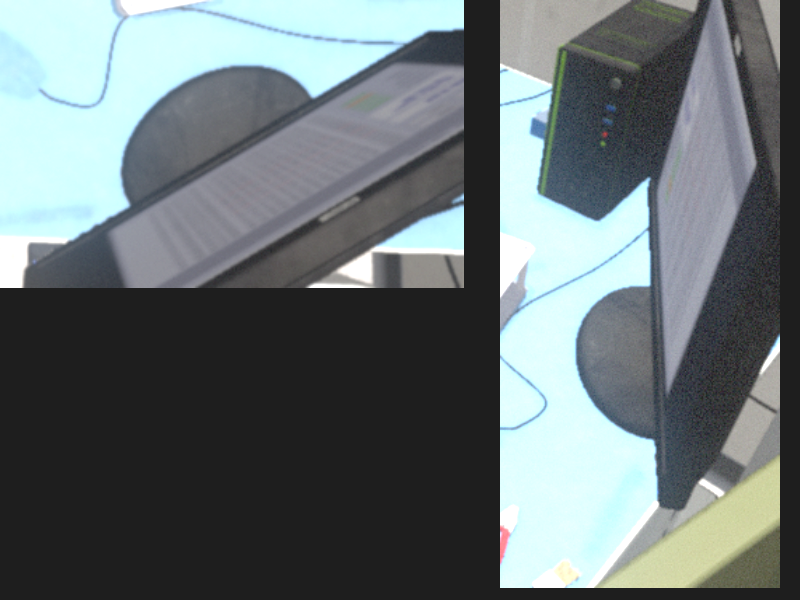

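The top view (crop d) shows a monitor between the base and the panel, from about (0.24, 0.165) to (0.49, -0.29), roughly up to z 0.47. The arm links have to pass over it, so I'll sample a few poses to work out the link geometry.

Call:
jog_arm(motion=[[0,0,-0.05,0,0,0,0.0],[0,0,-0.02,0,0,0,0.0],[0,0,0,0,0,0,0.0]], squeeze=30)

```text
time_s: 0.4
ee_pos: [0.1239, 0.5367, 0.2782]
eef_rot: [3.137, 0.0, 2.915]
force: [-0.1, -0.3, -0.2]
grip_width: 0.0734
grip_force: 0.0
```

```bash
cat > s.py <<'E'
from h import *
import json
o=ctrl.get_obs(); open("log.txt","a").write(json.dumps([o["qpos"].tolist(),o["ee_pos"].tolist(),o["eef_rot"].tolist()])+"\n")
print(o["time_s"],o["qpos"].round(3),o["ee_pos"].round(4),o["eef_rot"].round(3),o["force"].round(1),o["grip_width"])
E
python3 s.py
```

```text
0.4 [ 1.277  0.254  1.411  0.     1.472 -0.067] [0.1239 0.5367 0.2782] [3.137 0.    2.915] [-0.1 -0.3 -0.2] 0.07338727326151591
```

Call:
jog_arm(motion=[[0,0,0,0.15,0,0,0.0],[0,0,0,0.15,0,0,0.0],[0,0,0,0,0,0,0.0]])

```text
time_s: 0.7
ee_pos: [0.1238, 0.5361, 0.2707]
eef_rot: [-2.829, -0.0, 2.915]
force: [-0.1, -0.0, -0.6]
grip_width: 0.0495
grip_force: 0.0
```

```bash
python3 s.py
```

```text
0.7 [ 1.286  0.462  1.181 -0.018  1.811 -0.06 ] [0.1238 0.5361 0.2707] [-2.829 -0.     2.915] [-0.1 -0.  -0.6] 0.04945637290703823
```

Call:
jog_arm(motion=[[0,0,0,-0.15,0,0,0.0],[0,0,0,-0.15,0,0,0.0],[0,0,0,0,0,-0.15,0.0],[-0.03,-0.02,0,0,0,-0.15,0.0],[0,0,0,0,0,0,0.0]])

```text
time_s: 1.2
ee_pos: [0.1536, 0.5119, 0.2752]
eef_rot: [3.14, 0.001, -3.062]
force: [-0.3, 0.3, -1.0]
grip_width: 0.0471
grip_force: 0.0
```

```bash
python3 s.py; python3 - <<'E'
import json,numpy as np
from scipy.optimize import least_squares
from scipy.spatial.transform import Rotation as Ro
D=[json.loads(l) for l in open("log.txt")]
D.insert(0,[[1.27742066e+00,3.00393426e-01,1.52149468e+00,-1.27026729e-05,1.32071231e+00,-6.65590906e-02],[0.12360001,0.5356968,0.20496549],[-3.14058631,-5.47488980e-05,2.91477920]])
f=[]
for q,p,e in D:
    R=Ro.from_euler('xyz',e).as_matrix(); f.append((q,np.array(p),R[:,2]))
def wrist(x,q):
    r0,z0,L1,e,L2,L6=x; a=q[1]; b=q[1]+q[2]
    r=r0+L1*np.sin(a)+L2*np.sin(b)-e*np.cos(b); z=z0+L1*np.cos(a)+L2*np.cos(b)+e*np.sin(b)
    return np.array([r*np.cos(q[0]),r*np.sin(q[0]),z])
def res(x): return np.concatenate([wrist(x,q)+x[5]*d-p for q,p,d in f])
prior=lambda x:np.r_[res(x)*100,(x-[0,.3,.45,0,.45,.3])*.01]
s=least_squares(prior,[0,.3,.45,0,.45,.3]); print(s.x.round(3),np.abs(res(s.x)).max())
E
```

```text
1.2 [ 1.211  0.219  1.461 -0.     1.46  -0.439] [0.1536 0.5119 0.2752] [ 3.140e+00  1.000e-03 -3.062e+00] [-0.3  0.3 -1. ] 0.047072986689910286
[0.062 0.163 0.201 0.055 0.427 0.096] 0.035336889922684495
```

```bash
cat > fk.py <<'E'
import json,numpy as np
from scipy.optimize import least_squares
from scipy.spatial.transform import Rotation as Ro
D=[json.loads(l) for l in open("log.txt")]
D.insert(0,[[1.27742066e+00,3.00393426e-01,1.52149468e+00,-1.27026729e-05,1.32071231e+00,-6.65590906e-02],[0.12360001,0.5356968,0.20496549],[-3.14058631,-5.47488980e-05,2.91477920]])
f=[(q,np.array(p),Ro.from_euler('xyz',e).as_matrix()[:,2]) for q,p,e in D]
def wrist(x,q):
    r0,z0,L1,e,L2,L6,lat=x; a=q[1]; b=q[1]+q[2]
    r=r0+L1*np.sin(a)+L2*np.sin(b)-e*np.cos(b); z=z0+L1*np.cos(a)+L2*np.cos(b)+e*np.sin(b)
    c,s=np.cos(q[0]),np.sin(q[0])
    return np.array([r*c-lat*s,r*s+lat*c,z])
def res(x): return np.concatenate([wrist(x,q)+x[5]*d-p for q,p,d in f])
x0=[0,.3,.45,0,.45,.3,.03]
s=least_squares(lambda x:np.r_[res(x)*100,(x-x0)*.02],x0); 
if __name__=="__main__": print(s.x.round(3),np.abs(res(s.x)).max())
E
python3 fk.py
```

```text
[-0.     0.221  0.424 -0.041  0.448  0.271  0.037] 3.252639968476245e-08
```

Call:
jog_arm(motion=[[-0.05,0,-0.03,0,0,0,0.0],[-0.05,0,0,0,0,0,0.0],[-0.05,0,0,0,0,0,0.0],[0,0,0,0,0,0,0.0]])

```text
time_s: 1.6
ee_pos: [0.2989, 0.5235, 0.2992]
eef_rot: [-3.141, 0.0, -3.075]
force: [-0.5, -0.5, -1.6]
grip_width: 0.0471
grip_force: 0.0
```

```bash
python3 s.py; python3 fk.py
```

```text
1.6 [ 9.910e-01  3.730e-01  1.209e+00 -1.000e-03  1.559e+00 -6.460e-01] [0.2989 0.5235 0.2992] [-3.141  0.    -3.075] [-0.5 -0.5 -1.6] 0.04707414827290502
[-0.     0.221  0.424 -0.041  0.448  0.271  0.037] 1.3113476304837945e-08
```

```bash
cat > mon.py <<'E'
from h import *
def tri(ps,pt):
    M=[]
    for n in("scene","top"):
        K,R,t=cam(n); M.append(K@np.c_[R,t])
    X=cv2.triangulatePoints(*M,np.array(ps,float),np.array(pt,float))[:,0]; X=X[:3]/X[3]
    return X.round(3),proj("scene",X).round(),proj("top",X).round()
print("screen BL",tri((479,279),(339,387)))
print("bezel outer BL",tri((473,361),(287,405)))
print("button",tri((530,32),(481,370)))
E
python3 mon.py; python3 - <<'E'
from fk import *
x=s.x
def ik(p):  # tool down at p
    w=np.array([p[0],p[1],p[2]+x[5]]); R=np.hypot(w[0],w[1]); r=np.sqrt(R*R-x[6]**2); q1=np.arctan2(w[1],w[0])-np.arctan2(x[6],r)
    o=least_squares(lambda q:(wrist(x,[q1,*q])-w),[.3,1.5]); a=o.x[0]
    el=[x[4-2]*np.sin(a)+x[0], x[1]+x[2]*np.cos(a)]
    b=sum(o.x); ek=[el[0]-x[3]*np.cos(b),el[1]+x[3]*np.sin(b)]
    return q1,o.x,el,ek,(r,w[2])
for p in((.505,.344,.074),(.505,.344,.2),(.584,.019,.094),(.584,.019,.2),(.584,.019,.25)):
    q1,q,el,ek,w=ik(p); print(p,q1.round(3),q.round(3),"elbow",np.round(el,3),np.round(ek,3),"wrist",np.round(w,3),"forearm axis z at r=.25,.3,.35,.4:",np.interp([.25,.3,.35,.4],[ek[0],w[0]],[ek[1],w[1]]).round(3))
E
```

```text
screen BL (array([0.279, 0.081, 0.119]), array([481., 279.]), array([338., 385.]))
bezel outer BL (array([0.231, 0.165, 0.065]), array([473., 361.]), array([287., 405.]))
button (array([ 0.362, -0.05 ,  0.402]), array([530.,  32.]), array([481., 370.]))
(0.505, 0.344, 0.074) 0.538 [0.564 1.466] elbow [0.227 0.58 ] [0.209 0.543] wrist [0.61  0.345] forearm axis z at r=.25,.3,.35,.4: [0.523 0.498 0.473 0.448]
(0.505, 0.344, 0.2) 0.538 [0.441 1.342] elbow [0.181 0.605] [0.172 0.565] wrist [0.61  0.471] forearm axis z at r=.25,.3,.35,.4: [0.548 0.537 0.527 0.516]
(0.584, 0.019, 0.094) -0.03 [0.486 1.535] elbow [0.198 0.596] [0.18  0.559] wrist [0.583 0.365] forearm axis z at r=.25,.3,.35,.4: [0.526 0.502 0.477 0.453]
(0.584, 0.019, 0.2) -0.03 [0.381 1.426] elbow [0.158 0.615] [0.148 0.575] wrist [0.583 0.471] forearm axis z at r=.25,.3,.35,.4: [0.551 0.539 0.527 0.515]
(0.584, 0.019, 0.25) -0.03 [0.349 1.354] elbow [0.145 0.62 ] [0.14  0.579] wrist [0.583 0.521] forearm axis z at r=.25,.3,.35,.4: [0.565 0.558 0.551 0.545]
```

Call:
jog_arm(motion=[[-0.04,-0.04,0,0,0,-0.02,0.0],[-0.05,-0.05,0,0,0,0,0.0],[-0.05,-0.05,0,0,0,0,0.0],[-0.05,-0.05,0,0,0,0,0.0],[0,0,0.05,0,0,0,0.0]])

```text
time_s: 2.1
ee_pos: [0.4525, 0.3937, 0.2557]
eef_rot: [3.136, 0.01, -3.055]
force: [1.2, 2.4, -0.3]
grip_width: 0.0468
grip_force: 0.0
```

Call:
jog_arm(motion=[[0,0,0.05,0,0,0,0.0],[0,0,0.04,0,0,0,0.0],[0,0,0,0,0,0,0.0]])

```text
time_s: 2.4
ee_pos: [0.4453, 0.3945, 0.1558]
eef_rot: [-3.137, -0.007, -3.05]
force: [-0.1, -0.4, -0.1]
grip_width: 0.0471
grip_force: 0.0
```

```bash
python3 s.py; python3 - <<'E'
from h import *
t=ctrl.camera("top");s=ctrl.camera("scene")
cv2.imwrite("pics/t1.png",t[:,:,::-1])
o=np.zeros((600,800,3),'uint8'); o[:420,:400]=t[:,160:,::-1]; o[:420,400:]=s[:,160:,::-1]; cv2.imwrite("pics/e.png",o[:420])
E
```

```text
2.4 [ 0.663  0.446  1.439  0.     1.264 -1.   ] [0.4453 0.3945 0.1558] [-3.137 -0.007 -3.05 ] [-0.1 -0.4 -0.1] 0.04709349047009935
```

View pics/e.png

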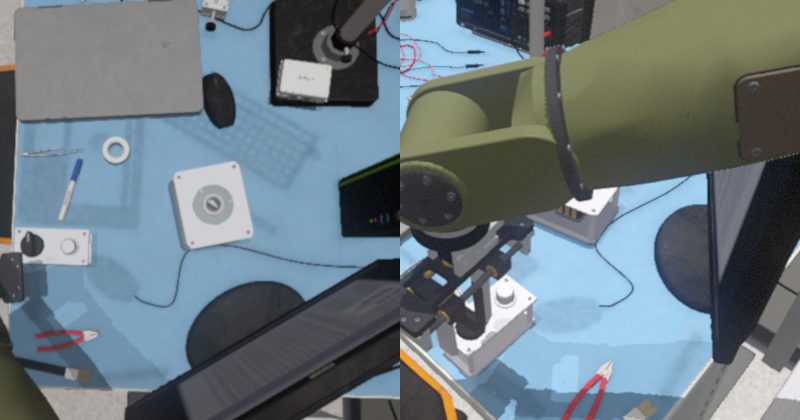

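The arm stopped short because of joint speed limits, and it now hangs to the left of the rack. The green forearm is thick, so I'll get the monitor's top edge from brightness profiles.

```bash
python3 - <<'E'
from h import *
t=cv2.imread("pics/top0.png",0); s=cv2.imread("pics/scene0.png",0)
for c in(480,520,550): print("top col",c,"from row 250:",t[250:420:3,c].tolist())
for r in(5,40,80): print("scene row",r,"from col 460:",s[r,460:560:2].tolist())
u=np.array([.484,-.875])
for off in(0,.02,.04,.06):
  b=np.array([.362,-.05])-off*np.array([.875,.484])
  for z in(.40,.42,.44,.46): 
    # row where monitor edge line crosses col 520
    P=[proj("top",[*(b+k*u),z]) for k in(-.1,.2)]
    Q=[proj("scene",[*(b+k*u),z]) for k in(.0,.25)]
    print(off,z,"top row@480,520,550",[round(P[0][1]+(c-P[0][0])*(P[1][1]-P[0][1])/(P[1][0]-P[0][0])) for c in(480,520,550)],"scene col@5,40,80",[round(Q[0][0]+(r-Q[0][1])*(Q[1][0]-Q[0][0])/(Q[1][1]-Q[0][1])) for r in(5,40,80)])
E
```

```text
top col 480 from row 250: [141, 142, 139, 139, 133, 94, 132, 135, 138, 141, 142, 141, 142, 141, 115, 29, 36, 61, 70, 70, 70, 72, 65, 63, 69, 70, 67, 67, 67, 68, 65, 65, 62, 68, 60, 52, 53, 58, 67, 51, 57, 48, 34, 43, 43, 43, 44, 41, 43, 38, 27, 35, 30, 97, 78, 80, 151]
top col 520 from row 250: [138, 141, 139, 136, 136, 126, 100, 26, 34, 26, 57, 69, 64, 65, 67, 68, 69, 77, 76, 67, 74, 80, 73, 69, 69, 64, 63, 51, 54, 56, 67, 59, 11, 14, 31, 37, 39, 39, 38, 39, 39, 37, 27, 30, 28, 96, 133, 136, 136, 156, 50, 49, 47, 43, 42, 44, 42]
top col 550 from row 250: [139, 140, 138, 65, 18, 18, 19, 18, 15, 18, 35, 70, 76, 63, 73, 69, 71, 67, 68, 63, 64, 54, 51, 54, 63, 65, 15, 16, 32, 39, 36, 35, 35, 35, 34, 35, 23, 36, 31, 25, 41, 124, 129, 130, 132, 134, 133, 133, 135, 160, 51, 28, 34, 53, 69, 70, 70]
scene row 5 from col 460: [37, 39, 33, 38, 35, 40, 38, 45, 44, 47, 49, 39, 38, 41, 64, 72, 83, 84, 89, 90, 53, 9, 15, 17, 18, 55, 68, 71, 76, 67, 27, 25, 19, 23, 44, 42, 47, 40, 40, 42, 42, 40, 29, 70, 90, 86, 91, 87, 87, 86]
scene row 40 from col 460: [35, 24, 29, 35, 32, 16, 18, 23, 13, 19, 12,
[... 941 characters left out ...]
@480,520,550 [420, 398, 382] scene col@5,40,80 [571, 580, 591]
0.04 0.4 top row@480,520,550 [415, 393, 376] scene col@5,40,80 [557, 566, 575]
0.04 0.42 top row@480,520,550 [424, 402, 386] scene col@5,40,80 [567, 576, 587]
0.04 0.44 top row@480,520,550 [434, 412, 396] scene col@5,40,80 [578, 588, 600]
0.04 0.46 top row@480,520,550 [445, 423, 407] scene col@5,40,80 [590, 602, 616]
0.06 0.4 top row@480,520,550 [437, 415, 399] scene col@5,40,80 [573, 583, 595]
0.06 0.42 top row@480,520,550 [447, 425, 409] scene col@5,40,80 [584, 595, 608]
0.06 0.44 top row@480,520,550 [459, 437, 420] scene col@5,40,80 [596, 608, 623]
0.06 0.46 top row@480,520,550 [471, 449, 432] scene col@5,40,80 [610, 624, 640]
```

Call:
jog_arm(motion=[[-0.02,-0.02,0,0,0,0,0.0],[-0.02,-0.02,0,0,0,0,0.0],[-0.015,-0.016,0,0,0,0,0.0],[0,0,0.02,0,0,0,0.0],[0,0,0,0,0,0,0.0]])

```text
time_s: 3.0
ee_pos: [0.5081, 0.345, 0.142]
eef_rot: [3.141, 0.001, -3.05]
force: [-0.3, 0.9, 0.6]
grip_width: 0.0469
grip_force: 0.0
```

```bash
python3 s.py; python3 - <<'E'
from h import *
s=ctrl.camera("scene")[:,:,::-1]
cv2.imwrite("pics/f.png",cv2.resize(s[200:400,150:330],None,fx=3,fy=3,interpolation=3))
E
```

```text
3.0 [ 0.537  0.496  1.4    0.     1.245 -1.126] [0.5081 0.345  0.142 ] [ 3.141e+00  1.000e-03 -3.050e+00] [-0.3  0.9  0.6] 0.04691475699041467
```

View pics/f.png

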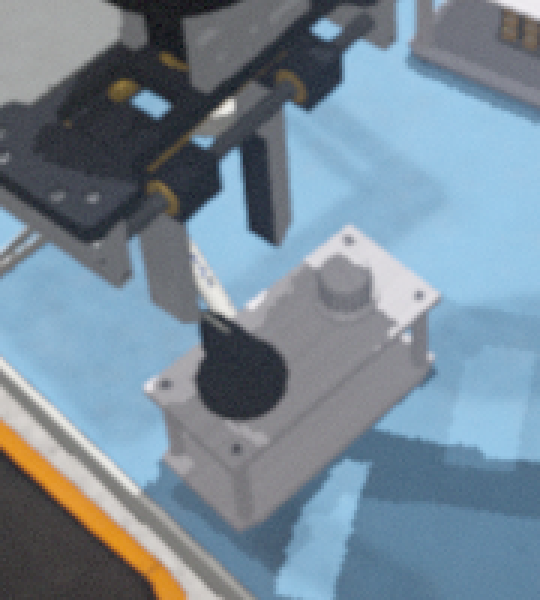

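The open fingers straddle the handle at crop (215,300), clear of the knob. Now I'll descend and grip.

Call:
jog_arm(motion=[[0.003,-0.001,0.03,0,0,0,0.0],[0,0,0.02,0,0,0,0.0],[0,0,0.015,0,0,0,0.0],[0,0,0,0,0,0,0.0]])

```text
time_s: 3.45
ee_pos: [0.5045, 0.3441, 0.0758]
eef_rot: [-3.141, -0.001, -3.048]
force: [0.2, -0.7, 0.4]
grip_width: 0.047
grip_force: 0.0
```

Call:
jog_arm(motion=[[0,0,0,0,0,0,-0.5],[0,0,0,0,0,0,-1],[0,0,0,0,0,0,-1],[0,0,0,0,0,0,-1],[0,0,0,0,0,0,-1]], squeeze=30)

```text
time_s: 3.95
ee_pos: [0.5051, 0.344, 0.0766]
eef_rot: [3.141, 0.001, -3.048]
force: [-1.2, 0.9, 2.7]
grip_width: 0.0127
grip_force: 30.0
```

```bash
python3 s.py
```

```text
3.95 [ 0.538  0.561  1.464  0.     1.116 -1.126] [0.5051 0.344  0.0766] [ 3.141e+00  1.000e-03 -3.048e+00] [-1.2  0.9  2.7] 0.012730662106864249
```

Call:
jog_arm(motion=[[0,0,-0.02,0,0,0,-1],[0,0,-0.03,0,0,0,-1],[0,0,-0.04,0,0,0,-1],[0,0,-0.04,0,0,0,-1],[0,0,0,0,0,0,-1]])

```text
time_s: 4.45
ee_pos: [0.5064, 0.3447, 0.212]
eef_rot: [3.138, 0.008, -3.048]
force: [0.5, -0.5, -1.6]
grip_width: 0.0129
grip_force: 30.0
```

```bash
python3 s.py; python3 - <<'E'
from h import *
for n,(cx,cy),rr,(bx,by) in(("top",(373,205),24,(.584,.0186)),("scene",(336,182),26,(.584,.0186))):
    im=cv2.imread(f"pics/{n}0.png"); y0,x0=cy-rr-6,cx-rr-6
    g=cv2.GaussianBlur(im,(0,0),.8)[y0:cy+rr+6,x0:cx+rr+6,1]
    for th in(135,145,155,165):
        m=(g<th).astype('uint8'); cs=[c for c in cv2.findContours(m,0,1)[0] if cv2.pointPolygonTest(c,(cx-x0,cy-y0),False)>=0]
        if not cs: print(n,th,'none'); continue
        c=cv2.convexHull(cs[0]); 
        e=cv2.fitEllipse(c) if len(c)>5 else None; p=(e[0][0]+x0,e[0][1]+y0); print(n,th,np.round(p,1),np.round(e[1],1),ray(n,p,.080).round(4))
E
```

```text
4.45 [ 0.538  0.431  1.328 -0.     1.374 -1.126] [0.5064 0.3447 0.212 ] [ 3.138  0.008 -3.048] [ 0.5 -0.5 -1.6] 0.012893300787496622
top 135 none
top 145 [373.1 203.9] [14.8 15.3] [0.5841 0.0184 0.08  ]
top 155 [372.8 204.1] [37.3 38.1] [0.5838 0.019  0.08  ]
top 165 [372.7 204.1] [39.3 39.6] [0.5837 0.0191 0.08  ]
scene 135 none
scene 145 none
scene 155 [334.8 181.8] [24.8 38.4] [0.5819 0.0239 0.08  ]
scene 165 [334.9 181.8] [26.3 39.6] [0.5819 0.0239 0.08  ]
```

Call:
jog_arm(motion=[[-0.005,-0.02,0,0,0,0,-1],[-0.006,-0.04,0,0,0,0,-1],[-0.006,-0.04,0,0,0,0,-1],[-0.006,-0.04,0,0,0,0,-1],[-0.006,-0.04,0,0,0,0,-1]])

```text
time_s: 4.95
ee_pos: [0.5504, 0.1656, 0.2053]
eef_rot: [-3.141, -0.001, -3.048]
force: [0.9, -0.2, -1.2]
grip_width: 0.0128
grip_force: 30.0
```

Call:
jog_arm(motion=[[-0.006,-0.04,0,0,0,0,-1],[-0.006,-0.04,0,0,0,0,-1],[-0.005,-0.04,0,0,0,0,-1],[0,-0.02,0,0,0,0,-1],[0,0,0,0,0,0,-1]])

```text
time_s: 5.45
ee_pos: [0.5804, 0.027, 0.2051]
eef_rot: [-3.141, -0.001, -3.052]
force: [-0.2, -0.0, -0.8]
grip_width: 0.0128
grip_force: 30.0
```

Call:
jog_arm(motion=[[0,0,0,0,0,-0.14,-1],[0,0,0,0,0,-0.14,-1],[0,0,0,0,0,-0.14,-1],[0,0,0,0,0,-0.14,-1],[0,0,0,0,0,-0.14,-1]])

```text
time_s: 5.95
ee_pos: [0.5802, 0.0305, 0.2055]
eef_rot: [3.141, -0.001, -2.342]
force: [1.2, -0.5, -1.3]
grip_width: 0.0126
grip_force: 30.0
```

Call:
jog_arm(motion=[[0,0,0,0,0,0,-1]])

```text
time_s: 6.05
ee_pos: [0.5802, 0.0304, 0.2056]
eef_rot: [3.141, -0.0, -2.345]
force: [-0.1, -0.7, -2.1]
grip_width: 0.0129
grip_force: 30.0
```

```bash
python3 s.py
```

```text
6.05 [-0.011  0.37   1.428  0.     1.345 -2.378] [0.5802 0.0304 0.2056] [ 3.141 -0.    -2.345] [-0.1 -0.7 -2.1] 0.012851045313782172
```

Call:
jog_arm(motion=[[0.0055,-0.0095,0,0,0,0,-1],[0,0,0.03,0,0,0,-1],[0,0,0.022,0,0,0,-1],[0,0,0,0,0,0,-1]])

```text
time_s: 6.45
ee_pos: [0.5821, 0.0185, 0.1512]
eef_rot: [3.138, -0.004, -2.352]
force: [0.1, -1.1, -3.0]
grip_width: 0.0125
grip_force: 30.0
```

```bash
python3 s.py; python3 - <<'E'
from h import *
s=ctrl.camera("scene")[:,:,::-1];t=ctrl.camera("top")[:,:,::-1]
o=np.hstack([cv2.resize(s[120:240,276:396],None,fx=3.3,fy=3.3,interpolation=3),cv2.resize(t[145:265,313:433],None,fx=3.3,fy=3.3,interpolation=3)])
cv2.imwrite("pics/g.png",o)
E
```

```text
6.45 [-0.031  0.422  1.485 -0.     1.24  -2.392] [0.5821 0.0185 0.1512] [ 3.138 -0.004 -2.352] [ 0.1 -1.1 -3. ] 0.01249585927791263
```

View pics/g.png

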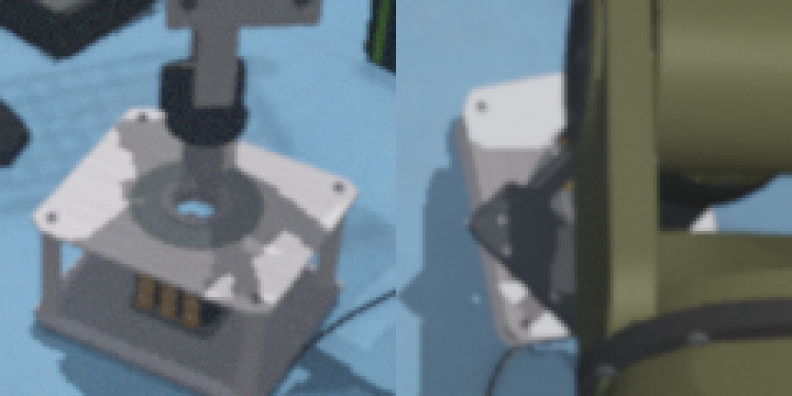

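The scene crop shows the skirt at about (204,120), the shaft hanging below it, and the bushing at (196,205). The top view is blocked by the arm. I'll measure the sideways offset in the scene image.

```bash
python3 - <<'E'
from h import *
s=ctrl.camera("scene"); g=cv2.cvtColor(s,cv2.COLOR_RGB2GRAY)
for r in(152,155,158,161,164,167,170,173,176,180): print(r,"col 320:",g[r,320:356].tolist())
p=np.array([.5821,.0185]); h=p+.0008*np.array([np.cos(.79),np.sin(.79)])
for z in(.1346,.1446,.125,.11,.0946): print("axis",z,proj("scene",[*h,z]).round(1))
for q in((.5838,.019),(.5819,.0239),(.5835,.0203)): print("bush",q,proj("scene",[*q,.08]).round(1))
E
```

```text
152 col 320: [170, 169, 164, 149, 130, 72, 44, 39, 46, 50, 42, 39, 38, 50, 42, 46, 43, 46, 43, 46, 42, 46, 46, 42, 50, 45, 41, 43, 40, 56, 103, 144, 148, 146, 142, 144]
155 col 320: [152, 192, 204, 198, 169, 124, 70, 36, 45, 46, 51, 48, 43, 40, 45, 44, 47, 46, 43, 44, 47, 43, 43, 46, 43, 46, 43, 41, 43, 65, 111, 142, 148, 148, 148, 142]
158 col 320: [144, 145, 145, 146, 144, 141, 126, 92, 63, 42, 43, 42, 41, 37, 43, 44, 47, 43, 49, 46, 42, 42, 50, 42, 43, 41, 41, 57, 88, 129, 152, 157, 155, 154, 150, 146]
161 col 320: [141, 146, 144, 144, 145, 146, 147, 148, 146, 136, 115, 75, 55, 56, 49, 43, 50, 46, 47, 41, 44, 51, 55, 66, 92, 119, 138, 144, 147, 149, 149, 146, 153, 147, 147, 146]
164 col 320: [145, 147, 148, 143, 145, 145, 143, 144, 144, 138, 120, 88, 76, 83, 81, 84, 84, 84, 82, 85, 84, 84, 88, 104, 118, 121, 131, 156, 185, 195, 192, 190, 187, 178, 170, 165]
167 col 320: [141, 142, 142, 143, 143, 145, 145, 145, 142, 137, 111, 90, 82, 79, 83, 86, 85, 85, 79, 84, 81, 83, 91, 110, 120, 122, 155, 190, 197, 195, 195, 194, 196, 195, 197, 197]
170 col 320: [145, 142, 138, 126, 117, 114, 1
[... 176 characters left out ...]
5, 102, 103, 103, 100, 97, 93, 87, 87, 88, 83, 80, 80, 83, 78, 83, 81, 82, 84, 86, 86, 86, 84, 79, 88, 100, 125, 145, 163, 181, 189]
176 col 320: [101, 105, 101, 103, 98, 105, 111, 113, 105, 96, 92, 91, 92, 94, 96, 86, 85, 82, 82, 87, 92, 93, 88, 93, 84, 86, 88, 85, 83, 86, 87, 84, 85, 97, 109, 121]
180 col 320: [104, 101, 104, 103, 106, 113, 110, 108, 97, 85, 78, 82, 90, 94, 97, 96, 92, 83, 82, 76, 80, 81, 86, 89, 92, 93, 87, 83, 82, 86, 84, 88, 82, 81, 87, 99]
axis 0.1346 [338.2 155.7]
axis 0.1446 [338.6 151. ]
axis 0.125 [337.8 160.2]
axis 0.11 [337.3 167. ]
axis 0.0946 [336.7 173.9]
bush (0.5838, 0.019) [335.8 180. ]
bush (0.5819, 0.0239) [334.8 181.8]
bush (0.5835, 0.0203) [335.4 180.4]
```

Call:
jog_arm(motion=[[-0.0015,0.002,0,0,0,0,-1],[0,0,0.004,0,0,0,-1],[0,0,0.004,0,0,0,-1],[0,0,0,0,0,0,-1]])

```text
time_s: 7.0
ee_pos: [0.5828, 0.0214, 0.1456]
eef_rot: [3.141, -0.001, -2.348]
force: [-0.2, -0.4, -2.2]
grip_width: 0.0128
grip_force: 30.0
```

Call:
jog_arm(motion=[[0,0,0.002,0,0,0,-1],[0,0,0,0,0,0,-1]])

```text
time_s: 7.2
ee_pos: [0.583, 0.0213, 0.1439]
eef_rot: [3.141, -0.0, -2.348]
force: [0.2, -0.4, -2.0]
grip_width: 0.0125
grip_force: 30.0
```

Call:
jog_arm(motion=[[0,0,0.0015,0,0,0,-1],[0,0,0,0,0,0,-1]])

```text
time_s: 7.4
ee_pos: [0.583, 0.0213, 0.1425]
eef_rot: [3.141, -0.0, -2.348]
force: [-0.3, -0.0, -1.8]
grip_width: 0.0128
grip_force: 30.0
```

Call:
jog_arm(motion=[[0,0,0.0015,0,0,0,-1],[0,0,0,0,0,0,-1]])

```text
time_s: 7.6
ee_pos: [0.583, 0.0213, 0.141]
eef_rot: [3.141, -0.0, -2.348]
force: [0.4, 0.6, -1.8]
grip_width: 0.0129
grip_force: 30.0
```

Call:
jog_arm(motion=[[0,0,0.002,0,0,0,-1],[0,0,0,0,0,0,-1]])

```text
time_s: 7.8
ee_pos: [0.5829, 0.0214, 0.1389]
eef_rot: [3.141, -0.0, -2.348]
force: [-0.6, -0.2, -1.5]
grip_width: 0.0126
grip_force: 30.0
```

Call:
jog_arm(motion=[[0,0,0.001,0,0,0,-1],[0,0,0,0,0,0,-1]])

```text
time_s: 8.0
ee_pos: [0.583, 0.0214, 0.138]
eef_rot: [3.142, -0.0, -2.348]
force: [0.6, -0.3, -2.2]
grip_width: 0.0121
grip_force: 30.0
```

Call:
jog_arm(motion=[[0,0,0.001,0,0,0,-1],[0,0,0,0,0,0,-1]])

```text
time_s: 8.2
ee_pos: [0.583, 0.0214, 0.137]
eef_rot: [3.142, -0.0, -2.348]
force: [-0.4, -0.1, -1.5]
grip_width: 0.0127
grip_force: 30.0
```

Call:
jog_arm(motion=[[0,0,0.001,0,0,0,-1],[0,0,0,0,0,0,-1]])

```text
time_s: 8.4
ee_pos: [0.5832, 0.0213, 0.1362]
eef_rot: [-3.141, 0.0, -2.348]
force: [0.1, -0.8, -1.1]
grip_width: 0.0126
grip_force: 30.0
```

Call:
jog_arm(motion=[[0,0,0.001,0,0,0,-1],[0,0,0,0,0,0,-1]])

```text
time_s: 8.6
ee_pos: [0.5833, 0.0212, 0.1352]
eef_rot: [-3.141, 0.0, -2.348]
force: [3.1, -1.4, -3.2]
grip_width: 0.0129
grip_force: 30.0
```

Call:
jog_arm(motion=[[0,0,0.001,0,0,0,-1],[0,0,0,0,0,0,-1]])

```text
time_s: 8.8
ee_pos: [0.5832, 0.0211, 0.1341]
eef_rot: [-3.141, 0.0, -2.348]
force: [2.5, -2.1, -1.6]
grip_width: 0.0127
grip_force: 30.0
```

Call:
jog_arm(motion=[[0,0,0.001,0,0,0,-1],[0,0,0,0,0,0,-1]])

```text
time_s: 9.0
ee_pos: [0.5832, 0.0212, 0.1332]
eef_rot: [-3.141, 0.0, -2.348]
force: [3.7, -4.2, -1.8]
grip_width: 0.0128
grip_force: 30.0
```

The side force shows the bore pushing the shaft toward +x, -y, so I'll shift that way.

Call:
jog_arm(motion=[[0,-0.0012,0,0,0,0,-1],[0,0,0.001,0,0,0,-1],[0,0,0,0,0,0,-1]])

```text
time_s: 9.3
ee_pos: [0.5837, 0.0207, 0.1319]
eef_rot: [3.141, -0.0, -2.348]
force: [0.1, -1.2, -1.9]
grip_width: 0.0128
grip_force: 30.0
```

Call:
jog_arm(motion=[[0,0,0.001,0,0,0,-1],[0,0,0,0,0,0,-1]])

```text
time_s: 9.5
ee_pos: [0.5838, 0.0206, 0.131]
eef_rot: [3.141, -0.0, -2.348]
force: [1.2, -0.8, -1.7]
grip_width: 0.0127
grip_force: 30.0
```

Call:
jog_arm(motion=[[0,0,0.001,0,0,0,-1],[0,0,0,0,0,0,-1]])

```text
time_s: 9.7
ee_pos: [0.5838, 0.0206, 0.13]
eef_rot: [3.141, -0.0, -2.348]
force: [0.6, 0.3, -1.1]
grip_width: 0.0128
grip_force: 30.0
```

Call:
jog_arm(motion=[[0,0,0.002,0,0,0,-1],[0,0,0.002,0,0,0,-1],[0,0,0.002,0,0,0,-1],[0,0,0,0,0,0,-1]])

```text
time_s: 10.1
ee_pos: [0.5837, 0.0205, 0.1237]
eef_rot: [3.141, -0.0, -2.348]
force: [0.4, 0.1, -1.8]
grip_width: 0.0125
grip_force: 30.0
```

Call:
jog_arm(motion=[[0,0,0.002,0,0,0,-1],[0,0,0.002,0,0,0,-1],[0,0,0.002,0,0,0,-1],[0,0,0,0,0,0,-1]])

```text
time_s: 10.5
ee_pos: [0.5837, 0.0202, 0.1177]
eef_rot: [3.141, -0.001, -2.349]
force: [-2.2, -3.4, -2.4]
grip_width: 0.0125
grip_force: 30.0
```

Call:
jog_arm(motion=[[0,0,0.0015,0,0,0,-1],[0,0,0,0,0,0,-1]])

```text
time_s: 10.7
ee_pos: [0.5838, 0.0203, 0.1164]
eef_rot: [3.142, -0.001, -2.348]
force: [-1.2, -4.8, -2.6]
grip_width: 0.0131
grip_force: 30.0
```

Call:
jog_arm(motion=[[0,0,0.001,0,0,0,-1],[0,0,0,0,0,0,-1]])

```text
time_s: 10.9
ee_pos: [0.5838, 0.0203, 0.1156]
eef_rot: [-3.142, -0.001, -2.348]
force: [-1.1, -4.9, -1.5]
grip_width: 0.0126
grip_force: 30.0
```

Call:
jog_arm(motion=[[0.0006,-0.0003,0,0,0,0,-1],[0,0,0.0015,0,0,0,-1],[0,0,0,0,0,0,-1]])

```text
time_s: 11.2
ee_pos: [0.5837, 0.02, 0.114]
eef_rot: [3.141, 0.0, -2.348]
force: [-1.3, -1.8, -2.3]
grip_width: 0.0129
grip_force: 30.0
```

Call:
jog_arm(motion=[[0,0,0.001,0,0,0,-1],[0,0,0,0,0,0,-1]])

```text
time_s: 11.4
ee_pos: [0.5837, 0.02, 0.113]
eef_rot: [3.141, 0.0, -2.348]
force: [-1.2, -1.6, -2.0]
grip_width: 0.0126
grip_force: 30.0
```

Call:
jog_arm(motion=[[0,0,0.0005,0,0,0,-1],[0,0,0,0,0,0,-1]])

```text
time_s: 11.6
ee_pos: [0.5837, 0.02, 0.1126]
eef_rot: [3.142, 0.0, -2.348]
force: [-0.5, -1.3, -0.8]
grip_width: 0.0127
grip_force: 30.0
```

Call:
jog_arm(motion=[[0,0,0.0005,0,0,0,-1],[0,0,0,0,0,0,-1]])

```text
time_s: 11.8
ee_pos: [0.5838, 0.0199, 0.1125]
eef_rot: [-3.141, 0.0, -2.348]
force: [-1.5, -1.1, 3.5]
grip_width: 0.0127
grip_force: 30.0
```

Contact at TCP z 0.1125 with about 5 N of pressure. Now I'll turn clockwise under that pressure.

Call:
jog_arm(motion=[[0,0,0,0,0,0.08,-1],[0,0,0,0,0,0,-1]])

```text
time_s: 12.0
ee_pos: [0.5839, 0.0199, 0.1125]
eef_rot: [-3.141, 0.0, -2.43]
force: [-1.0, -0.5, 4.9]
grip_width: 0.0126
grip_force: 30.0
```

Call:
jog_arm(motion=[[0,0,0,0,0,0.08,-1],[0,0,0,0,0,0,-1]])

```text
time_s: 12.2
ee_pos: [0.5838, 0.0199, 0.1125]
eef_rot: [-3.141, 0.0, -2.508]
force: [-2.7, -1.2, 5.1]
grip_width: 0.0125
grip_force: 30.0
```

Call:
jog_arm(motion=[[0,0,0,0,0,0.08,-1],[0,0,0,0,0,0,-1]])

```text
time_s: 12.4
ee_pos: [0.5839, 0.0199, 0.1125]
eef_rot: [-3.141, 0.0, -2.587]
force: [-4.2, -2.1, 4.9]
grip_width: 0.0127
grip_force: 30.0
```

Call:
jog_arm(motion=[[0,0,0,0,0,0.08,-1],[0,0,0,0,0,0,-1]])

```text
time_s: 12.6
ee_pos: [0.5838, 0.02, 0.1125]
eef_rot: [-3.142, 0.0, -2.667]
force: [-1.9, -1.5, 5.4]
grip_width: 0.013
grip_force: 30.0
```

Call:
jog_arm(motion=[[0,0,0,0,0,0.08,-1],[0,0,0,0,0,0,-1]])

```text
time_s: 12.8
ee_pos: [0.5838, 0.02, 0.1125]
eef_rot: [3.142, 0.0, -2.747]
force: [-3.4, -0.0, 4.8]
grip_width: 0.0131
grip_force: 30.0
```

Call:
jog_arm(motion=[[0,0,0,0,0,0.08,-1],[0,0,0,0,0,0,-1]])

```text
time_s: 13.0
ee_pos: [0.5838, 0.02, 0.1125]
eef_rot: [3.142, 0.0, -2.827]
force: [-2.3, -1.5, 5.3]
grip_width: 0.0131
grip_force: 30.0
```

Call:
jog_arm(motion=[[0,0,0,0,0,0.08,-1],[0,0,0,0,0,0,-1]])

```text
time_s: 13.2
ee_pos: [0.5838, 0.02, 0.1125]
eef_rot: [3.141, 0.0, -2.907]
force: [-3.3, -0.6, 5.7]
grip_width: 0.013
grip_force: 30.0
```

Call:
jog_arm(motion=[[0,0,0,0,0,0.08,-1],[0,0,0,0,0,0,-1]])

```text
time_s: 13.4
ee_pos: [0.5837, 0.0201, 0.1125]
eef_rot: [3.141, 0.0, -2.987]
force: [-2.9, -0.3, 5.0]
grip_width: 0.0127
grip_force: 30.0
```

Call:
jog_arm(motion=[[0,0,0,0,0,0.08,-1],[0,0,0,0,0,0,-1]])

```text
time_s: 13.6
ee_pos: [0.5837, 0.0201, 0.1124]
eef_rot: [3.141, 0.0, -3.067]
force: [-2.7, 0.0, 5.5]
grip_width: 0.0128
grip_force: 30.0
```

Call:
jog_arm(motion=[[0,0,0,0,0,0.08,-1],[0,0,0,0,0,0,-1]])

```text
time_s: 13.8
ee_pos: [0.5837, 0.0201, 0.1124]
eef_rot: [3.141, 0.0, 3.136]
force: [-3.6, -0.2, 6.2]
grip_width: 0.0129
grip_force: 30.0
```

Call:
jog_arm(motion=[[0,0,0,0,0,0.08,-1],[0,0,0,0,0,0,-1]])

```text
time_s: 14.0
ee_pos: [0.5837, 0.0202, 0.1124]
eef_rot: [3.141, 0.0, 3.056]
force: [-3.0, 0.4, 5.6]
grip_width: 0.0128
grip_force: 30.0
```

Call:
jog_arm(motion=[[0,0,0,0,0,0.08,-1],[0,0,0,0,0,0,-1]])

```text
time_s: 14.2
ee_pos: [0.5837, 0.0202, 0.1124]
eef_rot: [3.141, 0.0, 2.976]
force: [-3.7, 1.3, 5.5]
grip_width: 0.013
grip_force: 30.0
```

Call:
jog_arm(motion=[[0,0,0,0,0,0.08,-1],[0,0,0,0,0,0,-1]])

```text
time_s: 14.4
ee_pos: [0.5837, 0.0202, 0.1124]
eef_rot: [3.141, 0.0, 2.897]
force: [-3.9, 1.3, 5.1]
grip_width: 0.0127
grip_force: 30.0
```

Call:
jog_arm(motion=[[0,0,0,0,0,0.08,-1],[0,0,0,0,0,0,-1]])

```text
time_s: 14.6
ee_pos: [0.5837, 0.0202, 0.1124]
eef_rot: [3.141, 0.0, 2.817]
force: [-3.5, 2.3, 5.7]
grip_width: 0.0128
grip_force: 30.0
```

Call:
jog_arm(motion=[[0,0,0,0,0,0.08,-1],[0,0,0,0,0,0,-1]])

```text
time_s: 14.8
ee_pos: [0.5837, 0.0202, 0.1123]
eef_rot: [3.141, -0.0, 2.738]
force: [-3.4, 2.3, 5.2]
grip_width: 0.0128
grip_force: 30.0
```

Call:
jog_arm(motion=[[0,0,0,0,0,0.08,-1],[0,0,0,0,0,0,-1]])

```text
time_s: 15.0
ee_pos: [0.5837, 0.0202, 0.1122]
eef_rot: [3.141, -0.0, 2.658]
force: [-3.5, 3.2, 5.6]
grip_width: 0.0129
grip_force: 30.0
```

Call:
jog_arm(motion=[[0,0,0,0,0,0.08,-1],[0,0,0,0,0,0,-1]])

```text
time_s: 15.2
ee_pos: [0.5835, 0.0201, 0.1117]
eef_rot: [-3.141, -0.001, 2.578]
force: [-2.0, 3.5, -0.1]
grip_width: 0.0125
grip_force: 30.0
```

Call:
jog_arm(motion=[[0,0,0,0,0,0.08,-1],[0,0,0,0,0,0,-1]])

```text
time_s: 15.4
ee_pos: [0.5834, 0.0201, 0.1116]
eef_rot: [-3.141, -0.001, 2.498]
force: [-2.0, 4.8, -1.8]
grip_width: 0.0129
grip_force: 30.0
```

Call:
jog_arm(motion=[[0,0,0,0,0,0.08,-1],[0,0,0,0,0,0,-1]])

```text
time_s: 15.6
ee_pos: [0.5834, 0.0201, 0.1116]
eef_rot: [-3.141, -0.001, 2.418]
force: [-2.0, 4.3, -2.0]
grip_width: 0.0127
grip_force: 30.0
```

Call:
jog_arm(motion=[[0,0,0,0,0,0.08,-1],[0,0,0,0,0,0,-1]])

```text
time_s: 15.8
ee_pos: [0.5838, 0.0201, 0.1121]
eef_rot: [3.141, -0.0, 2.338]
force: [-2.4, 5.4, 2.0]
grip_width: 0.0125
grip_force: 30.0
```

Call:
jog_arm(motion=[[0,0,0,0,0,0.08,-1],[0,0,0,0,0,0,-1]])

```text
time_s: 16.0
ee_pos: [0.5839, 0.0202, 0.1124]
eef_rot: [3.141, -0.0, 2.258]
force: [-1.9, 5.6, 2.3]
grip_width: 0.0127
grip_force: 30.0
```

```bash
python3 -c "
from station import ctrl
o=ctrl.get_obs();print(o['moment'],o['qpos'].round(3))"
```

```text
[ 1.20407703  0.55528427 -0.00570237] [-2.800e-02  4.640e-01  1.521e+00  1.000e-03  1.156e+00 -7.160e-01]
```

The flat dropped in between yaw 2.578 and 2.418. I'll turn back to 2.49 and push down.

Call:
jog_arm(motion=[[0,0,0,0,0,-0.08,-1],[0,0,0,0,0,-0.08,-1],[0,0,0,0,0,-0.075,-1],[0.0005,0.0003,0,0,0,0,-1],[0,0,0,0,0,0,-1]])

```text
time_s: 16.5
ee_pos: [0.5835, 0.0202, 0.112]
eef_rot: [-3.141, 0.0, 2.491]
force: [-1.1, 2.5, -2.4]
grip_width: 0.013
grip_force: 30.0
```

Call:
jog_arm(motion=[[0,0,0.001,0,0,0,-1],[0,0,0,0,0,0,-1]])

```text
time_s: 16.7
ee_pos: [0.5835, 0.0202, 0.111]
eef_rot: [-3.141, -0.0, 2.49]
force: [-1.5, 0.8, -2.2]
grip_width: 0.0126
grip_force: 30.0
```

Call:
jog_arm(motion=[[0,0,0.001,0,0,0,-1],[0,0,0,0,0,0,-1]])

```text
time_s: 16.9
ee_pos: [0.5835, 0.0203, 0.11]
eef_rot: [-3.141, -0.0, 2.49]
force: [-1.0, 0.7, -1.2]
grip_width: 0.0127
grip_force: 30.0
```

Call:
jog_arm(motion=[[0,0,0.001,0,0,0,-1],[0,0,0,0,0,0,-1]])

```text
time_s: 17.1
ee_pos: [0.5835, 0.0203, 0.109]
eef_rot: [-3.141, -0.0, 2.49]
force: [-0.9, 1.3, -2.2]
grip_width: 0.0126
grip_force: 30.0
```

Call:
jog_arm(motion=[[0,0,0.0015,0,0,0,-1],[0,0,0.0015,0,0,0,-1],[0,0,0,0,0,0,-1]])

```text
time_s: 17.4
ee_pos: [0.5834, 0.0204, 0.1059]
eef_rot: [-3.141, -0.0, 2.49]
force: [-0.8, 0.4, -1.6]
grip_width: 0.0128
grip_force: 30.0
```

Call:
jog_arm(motion=[[0,0,0.0015,0,0,0,-1],[0,0,0.0015,0,0,0,-1],[0,0,0,0,0,0,-1]])

```text
time_s: 17.7
ee_pos: [0.5834, 0.0204, 0.1029]
eef_rot: [-3.141, -0.0, 2.49]
force: [-0.5, 1.1, -0.6]
grip_width: 0.0129
grip_force: 30.0
```

Call:
jog_arm(motion=[[0,0,0.0015,0,0,0,-1],[0,0,0.001,0,0,0,-1],[0,0,0,0,0,0,-1]])

```text
time_s: 18.0
ee_pos: [0.5835, 0.0204, 0.1005]
eef_rot: [-3.141, -0.0, 2.49]
force: [-1.6, 1.4, -1.6]
grip_width: 0.0127
grip_force: 30.0
```

Call:
jog_arm(motion=[[0,0,0.001,0,0,0,-1],[0,0,0,0,0,0,-1]])

```text
time_s: 18.2
ee_pos: [0.5835, 0.0204, 0.0996]
eef_rot: [-3.142, -0.0, 2.49]
force: [-0.9, 1.4, -2.1]
grip_width: 0.013
grip_force: 30.0
```

Call:
jog_arm(motion=[[0,0,0.0008,0,0,0,-1],[0,0,0,0,0,0,-1]])

```text
time_s: 18.4
ee_pos: [0.5834, 0.0204, 0.0988]
eef_rot: [-3.141, -0.0, 2.49]
force: [-1.2, 1.5, -2.0]
grip_width: 0.013
grip_force: 30.0
```

Call:
jog_arm(motion=[[0,0,0.0005,0,0,0,-1],[0,0,0,0,0,0,-1]])

```text
time_s: 18.6
ee_pos: [0.5835, 0.0204, 0.0987]
eef_rot: [3.141, 0.0, 2.49]
force: [-2.9, 1.8, 2.1]
grip_width: 0.013
grip_force: 30.0
```

Call:
jog_arm(motion=[[0,0,0.0003,0,0,0,-1],[0,0,0,0,0,0,-1]])

```text
time_s: 18.8
ee_pos: [0.5836, 0.0204, 0.0986]
eef_rot: [3.141, 0.0, 2.49]
force: [-4.2, 1.6, 5.0]
grip_width: 0.0128
grip_force: 30.0
```

The handle is home: the skirt landed at TCP z 0.0987. Now I'll turn it clockwise towards on.

Call:
jog_arm(motion=[[0,0,-0.0003,0,0,0.06,-1],[0,0,0,0,0,0.06,-1],[0,0,0,0,0,0,-1]])

```text
time_s: 19.1
ee_pos: [0.5836, 0.0206, 0.0986]
eef_rot: [3.141, 0.0, 2.369]
force: [-2.1, 2.7, 3.5]
grip_width: 0.0128
grip_force: 30.0
```

Call:
jog_arm(motion=[[0,0,0,0,0,0.08,-1],[0,0,0,0,0,0.08,-1],[0,0,0,0,0,0,-1]])

```text
time_s: 19.4
ee_pos: [0.5837, 0.0206, 0.0986]
eef_rot: [3.141, 0.0, 2.21]
force: [-1.5, 3.5, 3.7]
grip_width: 0.0127
grip_force: 30.0
```

```bash
python3 -c "
from station import ctrl
o=ctrl.get_obs();print(o['moment'],o['qpos'].round(3))"
```

```text
[ 0.68027885  0.50030709 -0.01601521] [-0.028  0.479  1.533  0.     1.128 -0.667]
```

Call:
jog_arm(motion=[[0,0,0,0,0,0.08,-1],[0,0,0,0,0,0.08,-1],[0,0,0,0,0,0,-1]])

```text
time_s: 19.7
ee_pos: [0.5838, 0.0206, 0.0986]
eef_rot: [3.141, 0.0, 2.052]
force: [-1.2, 4.5, 4.5]
grip_width: 0.0127
grip_force: 30.0
```

Call:
jog_arm(motion=[[0,0,0,0,0,0.08,-1],[0,0,0,0,0,0.08,-1],[0,0,0,0,0,0,-1]])

```text
time_s: 20.0
ee_pos: [0.5838, 0.0206, 0.0987]
eef_rot: [3.141, 0.0, 1.893]
force: [-0.2, 4.7, 4.3]
grip_width: 0.0126
grip_force: 30.0
```

```bash
python3 -c "
from station import ctrl
o=ctrl.get_obs();print(o['moment'],o['qpos'].round(3))"
```

```text
[ 0.98371142  0.18303798 -0.06014468] [-0.028  0.48   1.533  0.     1.128 -0.35 ]
```

Call:
jog_arm(motion=[[0,0,0,0,0,0.05,-1],[0,0,0,0,0,0.03,-1],[0,0,0,0,0,0,-1]])

```text
time_s: 20.3
ee_pos: [0.5839, 0.0206, 0.0987]
eef_rot: [3.14, -0.0, 1.814]
force: [0.7, 5.1, 3.2]
grip_width: 0.0129
grip_force: 30.0
```

```bash
python3 -c "
from station import ctrl
o=ctrl.get_obs();print(o['moment'],o['eef_rot'])"
```

```text
[ 1.05853369 -0.02351237  0.00169529] [ 3.14044890e+00 -3.55058808e-05  1.81441839e+00]
```

Call:
jog_arm(motion=[[0,0,0,0,0,0.02,-1],[0,0,0,0,0,0,-1]])

```text
time_s: 20.5
ee_pos: [0.5839, 0.0206, 0.0987]
eef_rot: [3.14, -0.0, 1.794]
force: [1.5, 5.6, 3.9]
grip_width: 0.0126
grip_force: 30.0
```

```bash
python3 -c "
from station import ctrl
o=ctrl.get_obs();print(o['moment'],o['eef_rot'])"
```

```text
[ 1.12209229 -0.11240151  0.0304629 ] [ 3.14046392e+00 -1.61825374e-05  1.79381616e+00]
```

Call:
jog_arm(motion=[[0,0,0,0,0,0.02,-1],[0,0,0,0,0,0,-1]])

```text
time_s: 20.7
ee_pos: [0.5839, 0.0206, 0.0986]
eef_rot: [3.14, -0.0, 1.774]
force: [0.5, 5.0, 4.4]
grip_width: 0.0125
grip_force: 30.0
```

```bash
python3 -c "
from station import ctrl
o=ctrl.get_obs();print(o['moment'],o['eef_rot'],o['force'])"
```

```text
[ 1.08211555 -0.04288292  0.03001531] [ 3.14039637e+00 -2.06134461e-05  1.77377827e+00] [0.46720135 5.02231103 4.38256657]
```

Call:
jog_arm(motion=[[0,0,0,0,0,0.015,-1],[0,0,0,0,0,0,-1]])

```text
time_s: 20.9
ee_pos: [0.5839, 0.0206, 0.0987]
eef_rot: [3.14, -0.0, 1.759]
force: [0.5, 4.3, 4.6]
grip_width: 0.0128
grip_force: 30.0
```

```bash
python3 -c "
from station import ctrl
o=ctrl.get_obs();print(o['moment'],o['eef_rot'],o['force'])"
```

```text
[ 1.17968692 -0.15924318  0.06307278] [ 3.14035950e+00 -8.02542947e-05  1.75893373e+00] [0.49858475 4.32345468 4.61227747]
```

The handle is at the on mark to within about 1° (psi about -79°) and the moment is starting to rise. I'll unload the side force, open the gripper and retreat upward.

Call:
jog_arm(motion=[[0.0004,0,-0.0003,0,0,0,-1],[0,0,0,0,0,0,-1],[0,0,0,0,0,0,-0.2],[0,0,0,0,0,0,-0.2],[0,0,0,0,0,0,-0.2]])

```text
time_s: 21.4
ee_pos: [0.5832, 0.0205, 0.0984]
eef_rot: [-3.141, 0.0, 1.755]
force: [0.4, 0.7, 0.9]
grip_width: 0.0336
grip_force: 0.0
```

Call:
jog_arm(motion=[[0,0,0,0,0,0,-0.2],[0,0,-0.01,0,0,0,-0.2],[0,0,-0.03,0,0,0,-0.2],[0,0,-0.04,0,0,0,-0.2],[0,0,-0.04,0,0,0,-0.2]])

```text
time_s: 21.9
ee_pos: [0.5831, 0.0208, 0.2208]
eef_rot: [-3.141, 0.0, 1.755]
force: [0.8, 0.0, -0.2]
grip_width: 0.038
grip_force: 0.0
```

```bash
python3 s.py; python3 - <<'E'
from h import *
s=ctrl.camera("scene")[:,:,::-1]
cv2.imwrite("pics/z.png",cv2.resize(s[120:330,230:400],None,fx=2.8,fy=2.8,interpolation=3))
c=np.array([.5835,.0202]);a=np.radians(-78.2)
print(*[(proj("scene",[*(c+r*np.array([np.cos(a),np.sin(a)])),z])-[230,120])*2.8 for r,z in((0,.118),(.025,.118),(.031,.08))])
E
```

```text
21.9 [-0.027  0.364  1.4   -0.     1.377 -0.211] [0.5831 0.0208 0.2208] [-3.141  0.     1.755] [ 0.8  0.  -0.2] 0.03795161927896179
[298.96004739 121.82358032] [317.62701611  99.9042616 ] [317.79493474 141.76777514]
```

View pics/z.png

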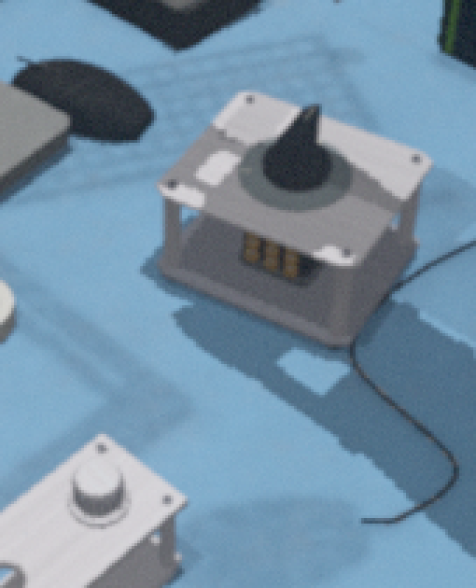

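The handle sits home on the bushing, with its tip at (315,105) against a predicted (318,100) for on. The knob at (98,485) is still in its hole, and the gripper is clear.

```bash
python3 -c "
from station import ctrl
print(ctrl.hand_in())"
```

```text
the job is handed in; nothing more can be done
None
```

The handle sits fully home on the bushing, within about 1–2° of the on mark by my measurements, and is released with the arm clear. I stopped there as resistance began to rise rather than pressing harder against the stop. The job is handed in at about 22 s, and no verdict came back.

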